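# Cap the retinal camera and lock its dock

### The job

Put the handheld retinal camera away for the night: pinch the two orange tabs of the black dust cap together, set the cap fully home in the upward-facing lens rim and let the tabs spring out under the rim. Then swing the red-knobbed lock lever clockwise, over its cam, until it drops into the low notch. Leave the jar, the sanitizer bottle and the pack of wipes alone.

Things in the scene. Friction and masses are not known exactly. Their poses are not given: they have to be found in the camera images.
- cap_mid (a point): Centre of the loose black dust cap (75 g), half-way up its 40 mm height; z out of its top. It stands upright on the desk. From the foot up: plug 62 mm across, 12 mm tall, lower edge bevelled; flange 80 mm across, 4 mm thick, its top 4 mm below this point; two upright orange ears, from the flange top to 20 mm above this point, one at +y, one at -y
- cap_tab_l (a joint): Inward travel of the ear at +y: 0 sprung out, 0.006 m fully pinched; spring 2 N at first, 5.5 N at full travel. Each ear is 22 mm wide (along the cap's x) and 6 mm thick; the ears' outer faces are 44 mm apart free, 32 mm pinched. Pinch them from above along the cap's y, fingertips above the flange
- cap_tab_r (a joint): The same for the ear at -y. Each ear carries an orange latch nose that sticks out sideways under the flange: 4 mm thick, its upper side 5.5 mm below the flange's underside, its end 37 mm from the cap's axis when free and 31 mm when pinched
- rim (a point): Mouth centre of the fixed upright lens barrel, at the top of its bright rim, 100 mm above the desk; dock's axes. Rim 86 mm outside, opening 66 mm; the lip is 4 mm thick, below it the bore widens to 77 mm: only pinched noses pass. Lens 21 mm down, clear of the cap. Home: flange on the rim, cap_mid 8 mm above here, any yaw. Camera body round it under 80 mm high
- lock_pivot (a point): Fixed point on the upright axis of the lock lever, 69 mm above the desk, at the height of the lever's arm at the start. Its axes are the dock's; it lies 30 mm in x and 125 mm in y from the rim centre. The dock is a fixed beige plate 240 x 270 mm, 20 mm high
- lock_knob (a point): Centre of the upright red knob at the end of the navy lever arm, 85 mm from the pivot axis; knob 22 mm in diameter, from 23 mm below to 23 mm above this point, arm at its foot. At the start it is 18 mm above lock_pivot and on the dock's -x side of it. It can be pushed sideways; 2 to 5 N are enough
- lock_lever (a joint): Lock lever angle: 0 at the start (arm along the dock's -x), growing clockwise seen from above, passing to the dock's +y side. It rises 5 mm over the cam's crest at 0.6 rad, then its spring drives it down into the notch at about 1.45 rad, some 10 mm lower than at the start; stop at 1.58
- jar: Bystander: amber jar with a white lid, 42 mm in diameter, 42 mm high; origin at the centre of its underside
- sanitizer: Bystander: clear bottle with a blue label, 62 mm in diameter, 150 mm high; origin at the centre of its underside
- wipes: Bystander: pale pack of wipes, 160 x 80 mm, 50 mm high; origin at the centre of its underside
There are look-alikes about, which are no part of the job. Of the things like the part that bears cap_mid, leave any that is yellow; of the rest the larger one is meant.

How it is judged:
By the outcome, as a careful person would: the job done as asked, in the order asked, and still so for the second after the job is handed in, with the robot touching nothing.
It also fails if it takes over 61 s, if anything falls off the work surface, if the arm or the gripper's body presses on something with over 40 N, if the wrist force passes 120 N, or if a joint passes its speed limit or range.

### The arm

A 6-joint arm with a two-finger parallel gripper is mounted at the origin on the work surface. World frame = base frame: x ahead of the robot, y to its left, z up, the work surface at z = 0. Lengths are in m, angles in rad, forces in N, time in s.
With the tool pointing down it reaches from about 0.35 to 0.8 m from the base axis. Payload 7.3 kg.
Tool frame: the origin (TCP) lies midway between the tips of the shut fingers; the grasp point (between the pads) lies 19 mm behind it (manip.grip_point_offset is the distance from the TCP to the grasp point, in m); z points along the fingers, y is the line along which they close (so a half turn about z gives the same grasp; the last joint's range is limited). The gripper opens to 85 mm and grips with 20 to 120 N. Pads are 22 mm wide; open, the fingers measure 114 mm over their backs; the gripper's body (76 mm by 85 mm) begins 54 mm behind the grasp point. The pads swing forward as they close: fully open they stand 13 mm farther back than shut.
Start: joints at [-1.45, 0.342, 1.524, -0, 1.275, -0.146], TCP at [0.138, -0.506, 0.231] pointing down, gripper open.
Joint ranges: [-2.53, 2.53], [-0.77, 2.02], [0.04, 2.7], [-1, 4.14], [0.28, 2.66], [-3.11, 3.11]. Speed limits (rad/s): [2.57, 2.57, 3.14, 3.14, 3.14, 3.14].

### API

Orientations are given as a unit quaternion [x, y, z, w].
In Python, from cell import manip gives the robot as it stands.
- The arm moves only by the tool send_rows, never from a script. Its argument "rows" is one flat list of numbers, 7 for each row, row after row: the gripper command: -1 is fully open, 1 is shut, values between are in proportion, then the shift along the tool's x, y, z in m, then the turn, a rotation vector about the tool's x, y, z in degrees. A call has 1 to 5 rows; each row is the pose to reach, as a shift and turn from the pose commanded when the call began, along the tool's axes at that moment; what a row does not reach only later rows make up. A row lasts 1/8 s, in which the tool goes at most 62.5 mm and 10.7 degrees, less where a joint would pass 70% of its speed; a pose out of reach is approached as far as the arm can. A call with a gripper value outside its range is refused whole. The fingers move at their own pace and stop on an object; "force" is the grip in N (left out, the last holds). Time passes only in rows, so rows that repeat a pose let the fingers close. It gives the time, the measured TCP pose, the force, the opening and the grip force at its end, in the units of the state.
- manip.state(): the state, without advancing time (a new reading comes with each control period).
- manip.read_camera(name): name is "scene" or "top" or "wrist"; returns a dict with "img" (420x560x3 uint8, red, green, blue), "vertical_fov" (degrees; the focal length in pixels is half the picture's height over the tangent of half this angle, whatever the lens; pixels are square), "cx", "cy" (the principal point, pixels), "dist" ([k1, k2, p1, p2, k3] as OpenCV has them; the pictures are not rectified), "R" (3x3) and "t" (3): a world point X has camera coordinates R X + t; the wrist camera has in their place "hand_eye" (4x4, takes a point from camera to tool coordinates, whose origin is the TCP and whose axes are the flange's). Camera axes: x right, y down, z forward; pixel columns grow to the right and rows downward; lengths in m; the calibration is good to about 2 mm. A picture is of the moment at which its call begins: read the wrist's pose just before it. There is no depth.
- manip.finish_job(): hands the job in; it is judged then, once.
The state is a dict: "time": time; "joint_positions": joint angles; "joint_vel": joint speeds; "effort": joint torques, N m; "position": TCP position; "eef_rot": TCP orientation; "contact_force": force on the tool from outside, world axes, zero at the start; "wrist_torque": the same for the moment, N m; "opening": opening from 0.0 (shut) to 1.0 (fully open); "grasp_force": force on a finger pad.
Only numpy, scipy, OpenCV 4.12 (cv2) and the standard library are available. Lean on these libraries where they do the work, as an engineer would, in place of code of your own. Each camera call takes 0.05 s, during which the arm holds its last target. There are 200 camera calls.

## Working session

There is one attempt and no reset: what is moved stays moved. The work goes in short steps, Python scripts to look and compute and a tool call to move; the robot and the scene stay as the last step left them, time stands still between calls to the robot, and variables do not carry over. Pictures are saved under pics/ and viewed, at most 10 in all, crops included, and the job is handed in when it is done.

Besides the shell and the picture viewer there is one more tool, called after "Call:" as name(argument=value, ...), one argument or row to a line, values as JSON. send_rows: Moves the arm, as the interface text tells. Its arguments: {"type":"object","properties":{"rows":{"type":"array","items":{"type":"number"}},"force":{"type":"number"}},"required":["rows"]}

```bash
mkdir -p pics; ls
cat > h.py <<'E'
import numpy as np, cv2
from scipy.spatial.transform import Rotation as Ro
from cell import manip
def cam(n):
    s=manip.state(); c=manip.read_camera(n)
    f=210/np.tan(np.radians(c["vertical_fov"])/2)
    c["K"]=np.array([[f,0,c["cx"]],[0,f,c["cy"]],[0,0,1.]]); c["D"]=np.array(c["dist"],float)
    if "R" in c: c["Rw"]=np.array(c["R"]).T; c["o"]=-c["Rw"]@np.array(c["t"])
    else:
        T=np.eye(4);T[:3,:3]=Ro.from_quat(s["eef_rot"]).as_matrix();T[:3,3]=s["position"]
        T=T@np.array(c["hand_eye"]); c["Rw"]=T[:3,:3]; c["o"]=T[:3,3]
    return c
def ray(c,u,v):
    p=cv2.undistortPoints(np.array([[[u,v]]],float),c["K"],c["D"])[0,0]
    return c["Rw"]@np.array([p[0],p[1],1.])
def onz(c,u,v,z):
    d=ray(c,u,v); return c["o"]+d*(z-c["o"][2])/d[2]
def proj(c,X):
    R=c["Rw"].T
    return cv2.projectPoints(np.array(X,float).reshape(-1,3),cv2.Rodrigues(R)[0],-R@c["o"],c["K"],c["D"])[0][:,0]
def save(c,n,box=None,s=1):
    im=c["img"][...,::-1]
    if box: im=im[box[1]:box[3],box[0]:box[2]]
    cv2.imwrite("pics/"+n,cv2.resize(im,None,fx=s,fy=s,interpolation=cv2.INTER_CUBIC))
E
python3 - <<'E'
from h import *
a=cam("top");b=cam("scene")
save(a,"top.png");save(b,"scene.png")
print(a["o"],b["o"],manip.state(),manip.grip_point_offset)
E
```

```text
pics
[0.40268358 0.06582149 1.03397429] [ 1.05811753 -0.16009328  0.99200096] {'time': 0.1, 'joint_positions': array([-1.45001748e+00,  3.42684536e-01,  1.52488760e+00, -2.22535666e-05,
        1.27538439e+00, -1.46037313e-01]), 'joint_vel': array([ 0.00043518, -0.00126102, -0.00333874, -0.00229791,  0.00084218,
       -0.00157916]), 'effort': array([ 2.18212022e-03, -4.34446728e+01, -2.46489447e+01, -8.71218617e-05,
        4.61528063e-03,  3.77094281e-06]), 'position': array([ 0.13837733, -0.50608558,  0.23069093]), 'eef_rot': array([ 9.91113670e-01,  1.33015895e-01, -2.02961689e-06, -6.82017693e-04]), 'contact_force': array([-1.10006   , -0.06159422,  0.22579151]), 'wrist_torque': array([ 0.03406755, -0.04599171,  0.05606503]), 'grasp_force': 0.0, 'opening': 0.9967203563355448} 0.0187
```

View pics/top.png

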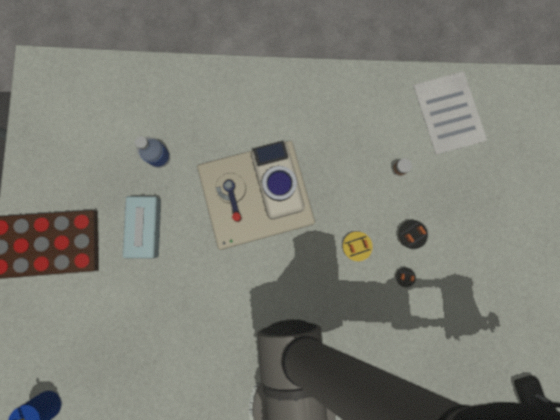

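View pics/scene.png

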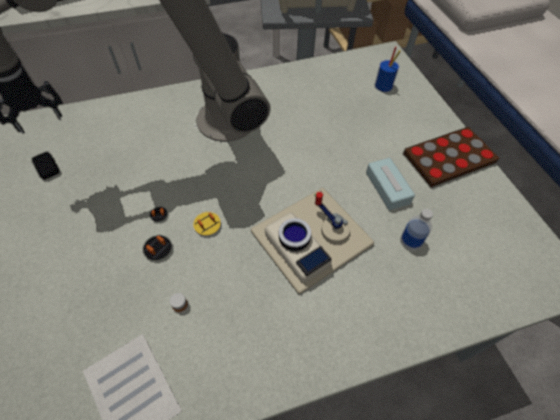

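Three caps appear in the top view: yellow at (357,246), which is excluded, large black at (412,234), and small black at (405,277). The larger black one, (412,234), is meant. The dock is at (255,195), with the rim at (279,183), the knob at (236,215) and the pivot at (230,186). I'll measure these and confirm the cap in a crop.

Run:
```python
from h import *
a=cam("top");b=cam("scene")
def blobs(c,m,box):
    M=np.zeros(m.shape,np.uint8);x0,y0,x1,y1=box;M[y0:y1,x0:x1]=m[y0:y1,x0:x1]
    n,l,s,ce=cv2.connectedComponentsWithStats(M); return [(s[i,4],ce[i]) for i in range(1,n) if s[i,4]>4]
def hsv(c): return cv2.cvtColor(c["img"],cv2.COLOR_RGB2HSV).astype(int)
for n,c,cb,kb,rb in (("top",a,(392,215,432,255),(222,200,250,228),(255,160,302,205)),("scene",b,(138,228,178,264),(308,186,330,210),(270,212,318,252))):
    h=hsv(c); org=((h[...,0]<18)&(h[...,1]>130)&(h[...,2]>80))
    red=((h[...,0]<8)|(h[...,0]>172))&(h[...,1]>140)&(h[...,2]>70)
    blue=(h[...,0]>110)&(h[...,0]<135)&(h[...,1]>120)
    dark=h[...,2]<70
    for s,p in blobs(c,org,cb): print(n,"ear",s,p,onz(c,*p,.036))
    for s,p in blobs(c,dark,cb): print(n,"dark",s,p,onz(c,*p,.016))
    for s,p in blobs(c,red,kb): print(n,"knob",s,p,onz(c,*p,.1))
    for s,p in blobs(c,blue,rb): print(n,"lens",s,p,onz(c,*p,.079),onz(c,*p,.1))
i1=cv2.resize(a["img"][210:290,335:435],None,fx=5,fy=5,interpolation=cv2.INTER_CUBIC)
i2=cv2.resize(a["img"][130:250,190:320],None,fx=3.33,fy=3.33)[:400,:300]
i2=cv2.resize(a["img"][130:260,190:320],(400,400),interpolation=cv2.INTER_CUBIC)[:, :300]
cv2.imwrite("pics/crop.png",np.hstack([i1,cv2.resize(i2,(300,400))])[...,::-1])
```

```text
top ear 33 [421.72727273 229.63636364] [ 0.46480634 -0.32512793  0.036     ]
top ear 36 [409.77777778 237.61111111] [ 0.44291396 -0.29345376  0.036     ]
top dark 535 [411.41869159 233.71214953] [ 0.45428193 -0.30518447  0.016     ]
top knob 44 [236.15909091 216.20454545] [0.48037489 0.15778395 0.1       ]
top lens 317 [278.97160883 183.11041009] [0.56985712 0.05455986 0.079     ] [0.56618095 0.05480751 0.1       ]
scene ear 30 [159.86666667 238.36666667] [ 0.44089998 -0.29289483  0.036     ]
scene ear 35 [149.37142857 247.82857143] [ 0.46209452 -0.3243918   0.036     ]
scene dark 462 [157.6991342  248.62770563] [ 0.45911895 -0.30624841  0.016     ]
scene knob 67 [318.44776119 197.65671642] [0.48380679 0.15571352 0.1       ]
scene lens 294 [294.38435374 232.20068027] [0.55802494 0.05968234 0.079     ] [0.56952761 0.05462726 0.1       ]
```

View pics/crop.png

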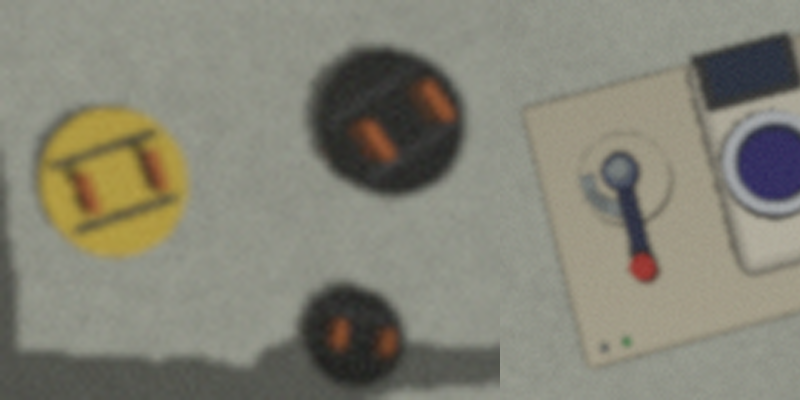

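The crop confirms it: the large black cap is at (412,234), with ears at (410,238) and (422,230). The yellow and small ones are decoys. I'll approach now and take a closer look with the wrist camera.

```bash
cat >> h.py <<'E'
def go(x,y,z,yaw_y=None):
    "shift in tool axes to world target; yaw_y: wanted direction (deg, mod 180) of tool y, tool down"
    s=manip.state(); R=Ro.from_quat(s["eef_rot"]).as_matrix()
    d=R.T@(np.array([x,y,z])-s["position"])
    rv=np.zeros(3)
    if yaw_y is not None:
        best=None
        for k in (0,180):
            a=np.radians(yaw_y+k); ty=np.array([np.cos(a),np.sin(a),0]); tz=np.array([0,0,-1.]); tx=np.cross(ty,tz)
            r=Ro.from_matrix(R.T@np.stack([tx,ty,tz],1)).as_rotvec(degrees=True)
            if best is None or np.linalg.norm(r)<np.linalg.norm(best): best=r
        rv=best
    print("shift",d.round(4),"turn",rv.round(2),"j",np.round(s["joint_positions"],2),"t",s["time"])
E
python3 - <<'E'
from h import *
go(.4527,-.309,.2,-55.8)
E
```

```text
shift [ 0.3552 -0.1073  0.031 ] turn [-5.000e-02 -1.000e-02 -1.891e+01] j [-1.45  0.34  1.52 -0.    1.28 -0.15] t 0.2
```

Call:
send_rows(
  rows=[-1, 0.06, -0.018, 0.01, 0, 0, -5, -1, 0.12, -0.036, 0.02, 0, 0, -10, -1, 0.18, -0.054, 0.031, 0, 0, -15, -1, 0.235, -0.072, 0.031, 0, 0, -18.9, -1, 0.29, -0.088, 0.031, 0, 0, -18.9],
)

```text
time: 0.82
position: [0.3964, -0.3436, 0.2001]
eef_rot: [0.956, 0.294, -0.0, -0.0]
contact_force: [-0.1, 0.0, 1.0]
opening: 0.997
grasp_force: 0.0
```

Call:
send_rows(
  rows=[-1, 0.05, 0.0, 0, 0, 0, 0, -1, 0.068, 0.0, 0, 0, 0, 0, -1, 0.068, 0.0, 0, 0, 0, 0, -1, 0.068, 0, 0, 0, 0, 0],
)

```text
time: 1.32
position: [0.4501, -0.3078, 0.2002]
eef_rot: [0.956, 0.293, -0.0, -0.0]
contact_force: [0.2, 0.2, -0.3]
opening: 1.002
grasp_force: 0.0
```

Run:
```python
from h import *
go(.4527,-.309,.2,-55.8)
w=cam("wrist");save(w,"w1.png"); print(w["o"],w["Rw"][:,2]); print(proj(w,[[.4527,-.309,.04]]))
np.savez("w1.npz",**{k:w[k] for k in("img","K","D","Rw","o")})
```

```text
shift [0.0014 0.0025 0.0002] turn [-0.01  0.04 -0.08] j [-0.74  0.41  1.52 -0.    1.22  0.24] t 1.325
[ 0.50548902 -0.27040785  0.34246297] [-0.21798946 -0.14657206 -0.96488198]
[[288.61514437 185.59824856]]
```

View pics/w1.png

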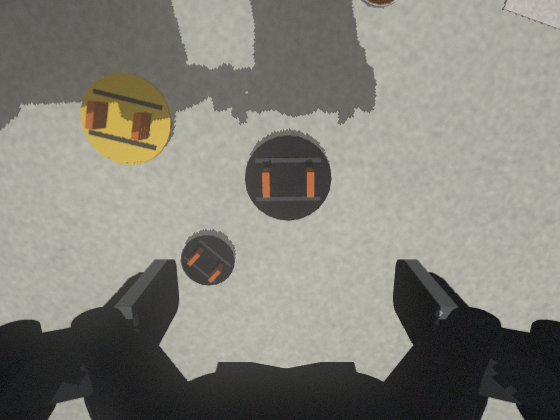

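The wrist view shows the large cap at (288,178) with ears at (266,184) and (310,184). The yellow decoy is at (127,118) and the small one at (208,258). Next I'll refine the ear measurement.

Run:
```python
from h import *
w=dict(np.load("w1.npz"))
h=cv2.cvtColor(w["img"],cv2.COLOR_RGB2HSV).astype(int)
m=((h[...,0]<18)&(h[...,1]>130)&(h[...,2]>170)); M=np.zeros(m.shape,np.uint8);M[150:215,250:325]=m[150:215,250:325]
n,l,s,ce=cv2.connectedComponentsWithStats(M);P=[]
for i in range(1,n):
    if s[i,4]>30: P.append(onz(w,*ce[i],.04)); print(s[i],ce[i],P[-1])
P=np.array(P);d=P[1]-P[0];c=P.mean(0);print("mid",c,"sep",np.linalg.norm(d),"ang",np.degrees(np.arctan2(d[1],d[0])))
dk=((h[...,2]<75)|m).astype(np.uint8);D=np.zeros_like(dk);D[125:225,240:337]=dk[125:225,240:337]
cn=max(cv2.findContours(D,0,2)[0],key=cv2.contourArea);e=cv2.fitEllipse(cn);print(e,onz(w,*e[0],.016))
print("small",onz(w,208,258,.015))
y=np.degrees(np.arctan2(d[1],d[0])); go(c[0],c[1],.2,y)
```

```text
[262 173   8  24 152] [265.36184211 184.30921053] [ 0.44245508 -0.29189724  0.04      ]
[307 172   7  25 175] [310. 184.] [ 0.46412981 -0.32335196  0.04      ]
mid [ 0.45329244 -0.3076246   0.04      ] sep 0.038199394300043675 ang -55.430150643660525
((287.7149353027344, 177.3524932861328), (83.38032531738281, 84.40889739990234), 86.72511291503906) [ 0.45444407 -0.30701713  0.016     ]
small [ 0.34397779 -0.28762149  0.015     ]
shift [0.0028 0.0016 0.0003] turn [-0.01  0.03 -0.48] j [-0.74  0.41  1.52 -0.    1.22  0.24] t 1.375
```

Call:
send_rows(
  rows=[-1, 0.003, 0.0015, 0.05, 0, 0, -0.4, -1, 0.003, 0.0015, 0.1, 0, 0, -0.4, -0.4, 0.003, 0.0015, 0.13, 0, 0, -0.4, -0.4, 0.003, 0.0015, 0.14, 0, 0, -0.4, -0.4, 0.003, 0.0015, 0.14, 0, 0, -0.4],
  force=30,
)

```text
time: 2.0
position: [0.4542, -0.3072, 0.0606]
eef_rot: [0.955, 0.297, -0.0, 0.0]
contact_force: [0.2, -0.7, 0.7]
opening: 0.696
grasp_force: 0.0
```

Run:
```python
from h import *
print(manip.state()["opening"]);go(.4535,-.3074,.020,-55.4)
w=cam("wrist");save(w,"w2.png")
h=cv2.cvtColor(w["img"],cv2.COLOR_RGB2HSV).astype(int)
m=((h[...,0]<18)&(h[...,1]>130)&(h[...,2]>150)).astype(np.uint8)
n,l,s,ce=cv2.connectedComponentsWithStats(m)
for i in range(1,n):
    if s[i,4]>200: print(s[i],ce[i],onz(w,*ce[i],.04))
```

```text
0.6957772161937326
shift [-0.0006 -0.0002  0.0406] turn [ 0.    0.01 -0.08] j [-0.73  0.58  1.67 -0.    0.9   0.23] t 2.0
[240 231  14  42 534] [246.82771536 251.39700375] [ 0.44266156 -0.29232765  0.04      ]
[319 230  14  43 543] [325.3480663  251.25230203] [ 0.46433291 -0.32365185  0.04      ]
```

View pics/w2.png

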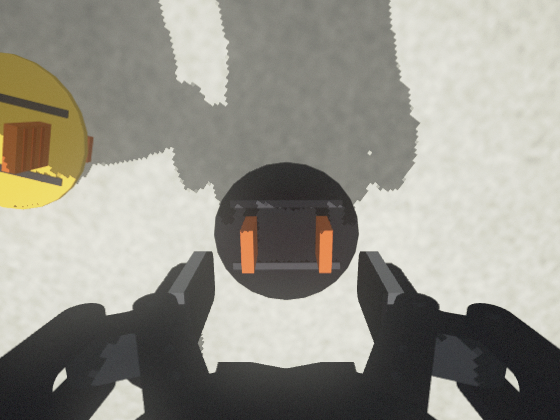

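The fingers straddle the ears at (247,251) and (325,251), centred to within a millimetre. I'll descend and pinch.

Call:
send_rows(
  rows=[-0.4, -0.0005, 0.0, 0.025, 0, 0, 0, -0.4, -0.0005, 0.0, 0.04, 0, 0, 0, -0.4, -0.0005, 0.0, 0.04, 0, 0, 0, 0.2, -0.0005, 0.0, 0.04, 0, 0, 0, 1, -0.0005, 0.0, 0.04, 0, 0, 0],
  force=30,
)

```text
time: 2.68
position: [0.4548, -0.3072, 0.0221]
eef_rot: [0.955, 0.297, 0.001, 0.001]
contact_force: [-1.1, 0.8, 5.2]
opening: 0.346
grasp_force: 29.4
```

Call:
send_rows(
  rows=[1, 0, 0, 0, 0, 0, 0, 1, 0, 0, 0, 0, 0, 0, 1, 0, 0, 0, 0, 0, 0, 1, 0, 0, 0, 0, 0, 0],
  force=30,
)

```text
time: 3.18
position: [0.4547, -0.3072, 0.0221]
eef_rot: [0.955, 0.297, 0.001, 0.001]
contact_force: [-2.7, 1.3, 8.9]
opening: 0.352
grasp_force: 30.2
```

Call:
send_rows(
  rows=[1, 0, 0, -0.04, 0, 0, 0, 1, 0, 0, -0.09, 0, 0, 0, 1, 0, 0, -0.14, 0, 0, 0, 1, 0, 0, -0.178, 0, 0, 0, 1, 0, 0, -0.178, 0, 0, 0],
)

```text
time: 3.8
position: [0.4555, -0.3078, 0.2021]
eef_rot: [0.955, 0.297, 0.002, 0.003]
contact_force: [-0.3, 0.7, -1.6]
opening: 0.341
grasp_force: 31.2
```

Run:
```python
from h import *
s=manip.state();print(s["opening"],s["contact_force"],s["grasp_force"]);go(.494,.004,.2,-55.4)
```

```text
0.34149150099229003 [-0.30340403  0.65825268 -1.61654525] 31.23331367969513
shift [ 0.2088 -0.2348  0.0007] turn [ 0.43 -0.1  -0.01] j [-0.73  0.41  1.51 -0.    1.22  0.23] t 3.8
```

Call:
send_rows(
  rows=[1, 0.03, -0.034, 0, 0, 0, 0, 1, 0.063, -0.071, 0, 0, 0, 0, 1, 0.096, -0.108, 0, 0, 0, 0, 1, 0.129, -0.145, 0, 0, 0, 0, 1, 0.162, -0.182, 0, 0, 0, 0],
)

```text
time: 4.42
position: [0.4835, -0.0632, 0.1972]
eef_rot: [0.955, 0.297, -0.001, -0.0]
contact_force: [1.1, 0.3, -1.0]
opening: 0.348
grasp_force: 31.2
```

Call:
send_rows(
  rows=[1, 0.03, -0.033, 0, 0, 0, 0, 1, 0.045, -0.051, 0, 0, 0, 0, 1, 0.045, -0.051, 0, 0, 0, 0, 1, 0.045, -0.051, 0, 0, 0, 0],
)

```text
time: 4.92
position: [0.4919, 0.0021, 0.1976]
eef_rot: [0.955, 0.297, -0.001, -0.0]
contact_force: [0.1, 0.4, -1.9]
opening: 0.347
grasp_force: 31.2
```

Run:
```python
from h import *
go(.494,.004,.2,-55.4)
w=cam("wrist");save(w,"w3.png"); print(proj(w,[[.568,.0547,.1],[.484,.16,.11]]))
np.savez("w3.npz",**{k:w[k] for k in("img","K","D","Rw","o")})
```

```text
shift [ 0.0028 -0.0004 -0.0024] turn [-0.03  0.07 -0.01] j [-0.15  0.31  1.66 -0.    1.16  0.82] t 4.925
[[285.61347015  63.74260223]
 [ 63.66887327  78.65750856]]
```

View pics/w3.png

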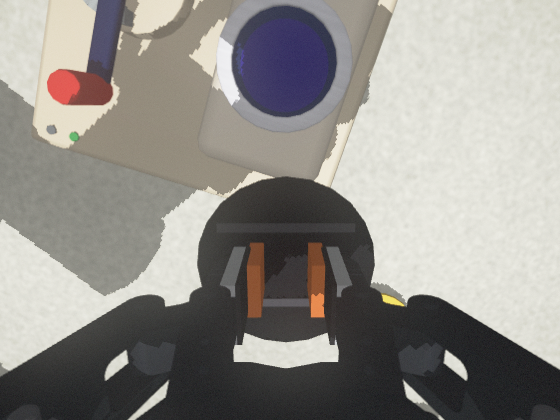

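The rim mouth is at about (285,62) and the knob top at (64,86). The held cap's flange is centred near (286,258), with both ears pinched.

Run:
```python
from h import *
from scipy.optimize import least_squares
w=dict(np.load("w3.npz")); im=w["img"]
s=manip.state(); T=s["position"]; R=Ro.from_quat(s["eef_rot"]).as_matrix()
h=cv2.cvtColor(im,cv2.COLOR_RGB2HSV).astype(int)
def circ(P):
    f=lambda p:np.hypot(P[:,0]-p[0],P[:,1]-p[1])-p[2]
    r=least_squares(f,[*P.mean(0)[:2],.035],loss="soft_l1",f_scale=.0007); return r.x,np.sqrt(np.mean(f(r.x)**2))
m=((h[...,0]>105)&(h[...,0]<140)&(h[...,1]>90)|(h[...,2]<75)).astype(np.uint8)
M=np.zeros_like(m);M[:135,215:355]=m[:135,215:355]
M=cv2.morphologyEx(M,cv2.MORPH_OPEN,np.ones((5,5)))
cn=max(cv2.findContours(M,0,1)[0],key=cv2.contourArea)[:,0]; cn=cn[cn[:,1]>2]
print("inner bbox",cv2.boundingRect(cn))
print("opening r should be .033",circ(np.array([onz(w,*p,.1) for p in cn])))
# outer rim edge, below-row samples: bright-grey ring vs darker
dk=(h[...,2]<70).astype(np.uint8);D=np.zeros_like(dk);D[160:290,190:385]=dk[160:290,190:385]
cn=max(cv2.findContours(D,0,1)[0],key=cv2.contourArea)[:,0]
cn=cn[(cn[:,1]<270)&(cn[:,1]>165)&(np.hypot(cn[:,0]-286,cn[:,1]-262)>78)&(cn[:,0]>192)&(cn[:,0]<382)]
for dz in (-.006,-.010):
    c,e=circ(np.array([onz(w,*p,T[2]+dz) for p in cn])); print("cap r .040",c,e,"offset world",c[:2]-T[:2], "tool", R.T@np.array([c[0]-T[0],c[1]-T[1],0]))
# knob
red=(((h[...,0]<8)|(h[...,0]>172))&(h[...,1]>120)&(h[...,2]>190)).astype(np.uint8);red[:, 130:]=0
n,l,st,ce=cv2.connectedComponentsWithStats(red);i=1+np.argmax(st[1:,4]);print("knobtop",st[i],ce[i],onz(w,66,87,.110))
```

```text
inner bbox (240, 19, 89, 93)
opening r should be .033 (array([0.56672874, 0.05417119, 0.02680638]), np.float64(0.0009410660424836553))
cap r .040 [0.49330776 0.00169108 0.03710756] 0.0007845612617920791 offset world [ 1.31266432e-03 -8.05024058e-05] tool [ 1.03560163e-03  8.10614624e-04 -1.20313200e-06]
cap r .040 [0.49185457 0.00065942 0.03811136] 0.0008058345540068556 offset world [-0.00014053 -0.00111216] tool [-7.46366915e-04  8.36407642e-04  4.48304274e-07]
knobtop [ 47  70  33  34 789] [62.25602028 85.53992395] [0.48040977 0.15671995 0.11      ]
```

Run:
```python
from h import *
from scipy.optimize import least_squares
w=dict(np.load("w3.npz")); g=cv2.GaussianBlur(cv2.cvtColor(w["img"],cv2.COLOR_RGB2GRAY),(0,0),1).astype(float)
s=manip.state(); T=s["position"]; R=Ro.from_quat(s["eef_rot"]).as_matrix()
print("f",w["K"][0,0])
def circ(P):
    f=lambda p:np.hypot(P[:,0]-p[0],P[:,1]-p[1])-p[2]
    r=least_squares(f,[*P.mean(0)[:2],.035],loss="soft_l1",f_scale=.0005); return r.x.round(4),np.sqrt(np.mean(f(r.x)**2)).round(5)
def edge(C,z,r0,r1,angs):
    P=[]
    rr=np.arange(r0,r1,.0003)
    for a in np.radians(angs):
        q=proj(w,np.c_[C[0]+rr*np.cos(a),C[1]+rr*np.sin(a),np.full(len(rr),z)]).astype(np.float32)
        if (q<1).any() or (q[:,1]>415).any(): continue
        v=cv2.remap(g.astype(np.float32),q[:,0].copy(),q[:,1].copy(),1)[:,0]; d=np.diff(v)
        i=np.argmax(d); 
        if d[i]>2: P.append([C[0]+(rr[i]+.00015)*np.cos(a),C[1]+(rr[i]+.00015)*np.sin(a)])
    return np.array(P)
P=edge((.567,.0545),.1,.0285,.038,range(0,360,6)); print(len(P),"opening(.033)",circ(P))
tx=np.degrees(np.arctan2(R[1,0],R[0,0]))
for dz in(-.006,-.010,-.018):
    P=edge((.4923,.0015),T[2]+dz,.033,.046,tx+np.arange(-100,101,5)); c,e=circ(P); print(len(P),dz,c,e,"tool off",(R.T@np.array([c[0]-T[0],c[1]-T[1],0])).round(4))
for dz in(.018,.01): # predicted ear top corners
    print(dz,proj(w,[T+R@np.array([x,y,-dz]) for x in(.011,-.011) for y in (.016,-.016)]).round(0).tolist())
```

```text
f 360.72490838116244
54 opening(.033) (array([0.5677, 0.056 , 0.0327]), np.float64(0.00036))
41 -0.006 [0.4912 0.0017 0.0393] 0.00018 tool off [-0.0007 -0.0004  0.    ]
41 -0.01 [0.4897 0.0007 0.0403] 0.00018 tool off [-0.0025 -0.0004  0.    ]
41 -0.018 [ 0.4869 -0.0013  0.0423] 0.00019 tool off [-0.0059 -0.0004  0.    ]
0.018 [[329.0, 262.0], [243.0, 262.0], [327.0, 314.0], [245.0, 314.0]]
0.01 [[327.0, 253.0], [246.0, 253.0], [325.0, 303.0], [247.0, 303.0]]
```

Run:
```python
from h import *
go(.5687,.0563,.15,-55.4)
```

```text
shift [ 0.0941 -0.0014  0.0477] turn [-0.02  0.05 -0.06] j [-0.15  0.31  1.66 -0.    1.16  0.82] t 4.975
```

Call:
send_rows(
  rows=[1, 0.04, -0.0005, 0, 0, 0, 0, 1, 0.075, -0.001, 0.01, 0, 0, 0, 1, 0.094, -0.0014, 0.03, 0, 0, 0, 1, 0.094, -0.0014, 0.0475, 0, 0, 0, 1, 0.094, -0.0014, 0.0475, 0, 0, 0],
)

```text
time: 5.6
position: [0.568, 0.0561, 0.1491]
eef_rot: [0.955, 0.297, -0.002, -0.001]
contact_force: [0.2, 0.2, -1.3]
opening: 0.346
grasp_force: 31.2
```

Run:
```python
from h import *
s=manip.state();print(s["position"],s["contact_force"],s["grasp_force"])
go(.5687,.0563,.11,-55.4)
```

```text
[0.56798221 0.05608847 0.14908912] [ 0.24486517  0.19496016 -1.26309307] 31.229277849197388
shift [0.0008 0.0003 0.0391] turn [-0.12  0.19 -0.09] j [-0.04  0.5   1.51 -0.    1.13  0.93] t 5.6
```

Call:
send_rows(
  rows=[1, 0.0008, 0.0003, 0.012, 0, 0, 0, 1, 0.0008, 0.0003, 0.019, 0, 0, 0, 1, 0.0008, 0.0003, 0.024, 0, 0, 0, 1, 0.0008, 0.0003, 0.028, 0, 0, 0, 1, 0.0008, 0.0003, 0.028, 0, 0, 0],
)

```text
time: 6.22
position: [0.5696, 0.0573, 0.1226]
eef_rot: [0.955, 0.297, -0.0, 0.0]
contact_force: [-0.8, 0.1, -0.6]
opening: 0.348
grasp_force: 31.2
```

Call:
send_rows(
  rows=[1, -0.0012, 0.0002, 0.002, 0, 0, 0, 1, -0.0012, 0.0002, 0.004, 0, 0, 0, 1, -0.0012, 0.0002, 0.006, 0, 0, 0, 1, -0.0012, 0.0002, 0.008, 0, 0, 0],
)

```text
time: 6.72
position: [0.5689, 0.0565, 0.1147]
eef_rot: [0.955, 0.297, 0.0, 0.0]
contact_force: [0.3, 0.2, -0.2]
opening: 0.347
grasp_force: 31.2
```

Entered 8 mm with no force. Continuing to seat the cap.

Call:
send_rows(
  rows=[1, 0, 0, 0.002, 0, 0, 0, 1, 0, 0, 0.004, 0, 0, 0, 1, 0, 0, 0.006, 0, 0, 0, 1, 0, 0, 0.007, 0, 0, 0, 1, 0, 0, 0.007, 0, 0, 0],
)

```text
time: 7.35
position: [0.5689, 0.0565, 0.1101]
eef_rot: [0.955, 0.297, 0.001, 0.0]
contact_force: [-6.0, -0.5, 16.1]
opening: 0.34
grasp_force: 34.4
```

Seated at the predicted height (0.110) with 16 N of contact. I'll release slowly, then lift.

Call:
send_rows(
  rows=[0.2, 0, 0, 0, 0, 0, 0, 0, 0, 0, 0, 0, 0, 0, -0.3, 0, 0, 0, 0, 0, 0, -0.5, 0, 0, 0, 0, 0, 0, -0.5, 0, 0, 0, 0, 0, 0],
)

```text
time: 7.98
position: [0.5688, 0.0565, 0.1076]
eef_rot: [0.955, 0.297, -0.0, -0.0]
contact_force: [0.0, 0.4, -0.4]
opening: 0.754
grasp_force: 0.0
```

Call:
send_rows(
  rows=[-0.5, 0, 0, -0.02, 0, 0, 0, -0.5, 0, 0, -0.06, 0, 0, 0, -0.5, 0, 0, -0.1, 0, 0, 0, -0.5, 0, 0, -0.11, 0, 0, 0, -0.5, 0, 0, -0.11, 0, 0, 0],
)

```text
time: 8.6
position: [0.5688, 0.0565, 0.2177]
eef_rot: [0.955, 0.297, 0.0, 0.0]
contact_force: [-1.1, 0.1, 0.1]
opening: 0.745
grasp_force: 0.0
```

Run:
```python
from h import *
print(manip.state()["opening"])
go(.545,.09,.215,-75.5)
w=cam("wrist");save(w,"w4.png")
np.savez("w4.npz",**{k:w[k] for k in("img","K","D","Rw","o")})
```

```text
0.7451937286096512
shift [-0.0006 -0.0411  0.0027] turn [ 1.000e-02 -2.000e-02  2.009e+01] j [-0.04  0.44  1.41 -0.    1.29  0.93] t 8.6
```

View pics/w4.png

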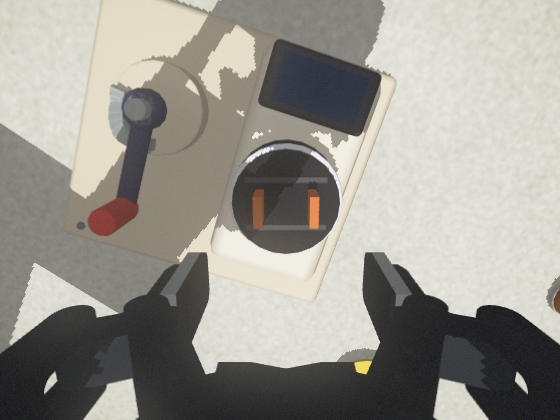

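The cap sits in the rim at (286,197), with the ears sprung out at (258,209) and (314,211). The knob top is at (102,221) and the pivot hub at about (137,109). I'll check the seating numerically and compute the knob and pivot positions.

Run:
```python
from h import *
w=dict(np.load("w4.npz"));h=cv2.cvtColor(w["img"],cv2.COLOR_RGB2HSV).astype(int)
m=((h[...,0]<18)&(h[...,1]>130)&(h[...,2]>100)).astype(np.uint8);m[:180]=0;m[240:]=0;m[:,:240]=0;m[:,330:]=0
n,l,s,ce=cv2.connectedComponentsWithStats(m);P=[]
for i in range(1,n):
    if s[i,4]>50: P.append(onz(w,*ce[i],.128));print(s[i],ce[i],P[-1])
print("sep(.038 free, .026 pinched)",np.linalg.norm(P[0]-P[1]))
dk=(h[...,2]<80).astype(np.uint8);D=np.zeros_like(dk);D[145:258,228:345]=dk[145:258,228:345]
cn=max(cv2.findContours(D,0,1)[0],key=cv2.contourArea);e=cv2.fitEllipse(cn);print(e,onz(w,*e[0],.104), "rim .5677 .0560")
k=onz(w,102,221,.110);print("knob",k)
import numpy as np
for yaw in(13.5,14.5,15.5):
    t=np.radians(yaw);X=np.array([np.cos(t),np.sin(t)]);Y=np.array([-X[1],X[0]]);r=np.array([.5677,.056]);pv=r+.03*X+.125*Y
    print(yaw,"pivot",pv,"knob",pv-.085*X)
print("hub seen",onz(w,137,109,.085),onz(w,137,109,.1))
```

```text
[253 190  11  38 346] [257.55202312 208.01734104] [0.55932375 0.07274025 0.128     ]
[308 190  12  38 372] [313.14516129 209.15591398] [0.57979041 0.04171093 0.128     ]
sep(.038 free, .026 pinched) 0.03717126364022917
((285.7413635253906, 190.7942352294922), (78.30601501464844, 104.51531982421875), 91.47814178466797) [0.57519296 0.0608078  0.104     ] rim .5677 .0560
knob [0.48169587 0.15895298 0.11      ]
13.5 pivot [0.56769043 0.1845496 ] knob [0.48503898 0.16470675]
14.5 pivot [0.56544693 0.18452986] knob [0.48315438 0.16324755]
15.5 pivot [0.56320412 0.18447096] knob [0.48129553 0.1617557 ]
hub seen [0.56016306 0.1838867  0.085     ] [0.56362686 0.17899995 0.1       ]
```

Run:
```python
from h import *
go(.462,.127,.2177,-29)
```

```text
shift [-0.0475 -0.1184 -0.0009] turn [ -0.07   0.06 -26.41] j [-0.04  0.44  1.42 -0.    1.29  0.93] t 8.65
```

Call:
send_rows(
  rows=[1, -0.016, -0.04, 0, 0, 0, -9, 1, -0.032, -0.08, 0, 0, 0, -18, 1, -0.0475, -0.1185, 0, 0, 0, -26.4, 1, -0.0475, -0.1185, 0, 0, 0, -26.4, 1, -0.0475, -0.1185, 0.03, 0, 0, -26.4],
  force=40,
)

```text
time: 9.28
position: [0.4638, 0.1272, 0.1881]
eef_rot: [0.862, 0.507, 0.002, 0.001]
contact_force: [0.5, -1.1, -1.0]
opening: 0.001
grasp_force: 0.0
```

Run:
```python
from h import *
print(manip.state()["opening"]);go(.462,.127,.082,-29)
w=cam("wrist");h=cv2.cvtColor(w["img"],cv2.COLOR_RGB2HSV).astype(int);save(w,"w5.png")
```

```text
0.0007819635018321594
shift [-0.0012 -0.0018  0.1061] turn [ 0.18 -0.11 -0.06] j [ 0.11  0.3   1.71 -0.    1.12  0.62] t 9.275
```

View pics/w5.png

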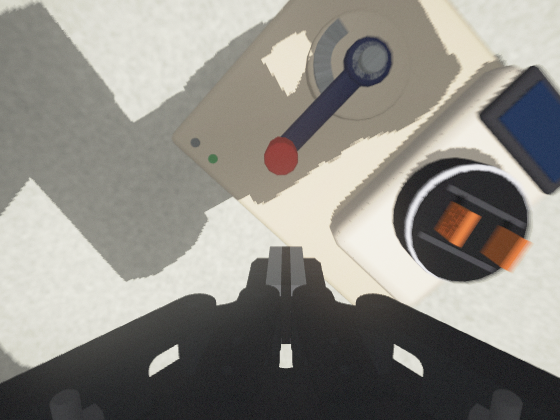

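The shut fingers are at (286,270) with the knob straight ahead at (281,156), and there is clear space between them. I'll descend beside it.

Call:
send_rows(
  rows=[1, -0.001, -0.001, 0.04, 0, 0, 0, 1, -0.001, -0.001, 0.08, 0, 0, 0, 1, -0.001, -0.001, 0.1, 0, 0, 0, 1, -0.001, -0.001, 0.106, 0, 0, 0, 1, -0.001, -0.001, 0.106, 0, 0, 0],
)

```text
time: 9.95
position: [0.4614, 0.1264, 0.0816]
eef_rot: [0.862, 0.507, -0.0, -0.0]
contact_force: [0.5, 0.1, 0.1]
opening: 0.004
grasp_force: 0.0
```

Run:
```python
from h import *
go(.462,.127,.082,-29)
s=manip.state();R=Ro.from_quat(s["eef_rot"]).as_matrix()
pv=np.array([.561,.184]);n=np.array([np.cos(np.radians(61)),np.sin(np.radians(61))])
for th in np.arange(0,1.66,.1):
    a=np.radians(196)-th; k=pv+.085*np.array([np.cos(a),np.sin(a)]); p=k-.022*n
    d=R.T@np.r_[p-s["position"][:2],0]; print(th.round(2),k.round(3),p.round(3),d[:2].round(4))
```

```text
shift [ 0.0008  0.0002 -0.0004] turn [-0.03  0.03 -0.06] j [ 0.11  0.44  1.85 -0.    0.85  0.61] t 9.95
0.0 [0.479 0.161] [0.469 0.141] [ 0.0165 -0.0009]
0.1 [0.477 0.169] [0.467 0.15 ] [ 0.0228 -0.0066]
0.2 [0.476 0.177] [0.466 0.158] [ 0.0297 -0.0117]
0.3 [0.476 0.186] [0.465 0.167] [ 0.037 -0.016]
0.4 [0.477 0.194] [0.466 0.175] [ 0.0447 -0.0196]
0.5 [0.478 0.203] [0.467 0.183] [ 0.0527 -0.0224]
0.6 [0.48  0.211] [0.47  0.192] [ 0.061  -0.0244]
0.7 [0.483 0.219] [0.473 0.199] [ 0.0694 -0.0256]
0.8 [0.487 0.226] [0.477 0.207] [ 0.0779 -0.0259]
0.9 [0.492 0.233] [0.481 0.214] [ 0.0863 -0.0253]
1.0 [0.497 0.24 ] [0.486 0.221] [ 0.0947 -0.024 ]
1.1 [0.503 0.246] [0.492 0.227] [ 0.1029 -0.0217]
1.2 [0.51  0.252] [0.499 0.232] [ 0.1109 -0.0187]
1.3 [0.517 0.256] [0.506 0.237] [ 0.1185 -0.0149]
1.4 [0.524 0.261] [0.513 0.241] [ 0.1257 -0.0104]
1.5 [0.532 0.264] [0.521 0.245] [ 0.1323 -0.0051]
1.6 [0.54  0.266] [0.529 0.247] [0.1385 0.0007]
```

Call:
send_rows(
  rows=[1, 0.0165, -0.001, 0, 0, 0, 0, 1, 0.023, -0.0065, 0, 0, 0, 0, 1, 0.03, -0.012, 0, 0, 0, 0, 1, 0.037, -0.016, 0, 0, 0, 0, 1, 0.045, -0.0195, 0, 0, 0, 0],
)

```text
time: 10.58
position: [0.4639, 0.1738, 0.0822]
eef_rot: [0.861, 0.508, -0.003, 0.001]
contact_force: [-9.6, -14.3, 9.2]
opening: 0.002
grasp_force: 9.6
```

Call:
send_rows(
  rows=[1, 0.004, -0.0015, 0, 0, 0, 0, 1, 0.008, -0.003, 0, 0, 0, 0, 1, 0.012, -0.004, 0, 0, 0, 0, 1, 0.016, -0.005, 0, 0, 0, 0, 1, 0.02, -0.0055, 0, 0, 0, 0],
)

```text
time: 11.2
position: [0.4716, 0.1967, 0.0825]
eef_rot: [0.862, 0.508, 0.001, 0.0]
contact_force: [-0.0, -0.1, -0.1]
opening: 0.002
grasp_force: 0.0
```

Call:
send_rows(
  rows=[1, 0.013, -0.001, 0, 0, 0, 0, 1, 0.026, 0, 0, 0, 0, 0, 1, 0.038, 0.003, 0, 0, 0, 0, 1, 0.048, 0.007, 0, 0, 0, 0, 1, 0.054, 0.01, 0, 0, 0, 0],
)

```text
time: 11.82
position: [0.5069, 0.2387, 0.0818]
eef_rot: [0.862, 0.507, 0.001, 0.0]
contact_force: [1.0, -0.3, -0.1]
opening: -0.002
grasp_force: 0.0
```

Call:
send_rows(
  rows=[1, 0.004, 0.002, 0, 0, 0, 0, 1, 0.007, 0.0045, 0, 0, 0, 0, 1, 0.01, 0.007, 0, 0, 0, 0, 1, 0.01, 0.007, 0, 0, 0, 0],
)

```text
time: 12.32
position: [0.5166, 0.2431, 0.0817]
eef_rot: [0.862, 0.507, -0.0, 0.0]
contact_force: [-1.3, -2.0, 0.1]
opening: 0.003
grasp_force: 0.9
```

Light contact at about 1.45 rad. I'll back off, lift and look.

Call:
send_rows(
  rows=[1, -0.02, 0, 0, 0, 0, 0, 1, -0.03, 0, -0.03, 0, 0, 0, 1, -0.05, 0, -0.08, 0, 0, 0, 1, -0.07, 0, -0.13, 0, 0, 0, 1, -0.07, 0, -0.14, 0, 0, 0],
)

```text
time: 12.95
position: [0.4841, 0.1817, 0.2256]
eef_rot: [0.862, 0.507, 0.004, 0.001]
contact_force: [0.5, 0.6, 0.1]
opening: -0.002
grasp_force: 0.0
```

Run:
```python
from h import *
w=cam("wrist");save(w,"w6.png");h=cv2.cvtColor(w["img"],cv2.COLOR_RGB2HSV).astype(int)
red=(((h[...,0]<8)|(h[...,0]>172))&(h[...,1]>120)&(h[...,2]>60)).astype(np.uint8)
n,l,s,ce=cv2.connectedComponentsWithStats(red)
for i in range(1,n):
    if s[i,4]>150:
        k=onz(w,*ce[i],.09); v=k[:2]-[.561,.184]; print(s[i],ce[i],k,"r",np.hypot(*v),"theta",np.radians(196)-np.arctan2(v[1],v[0])%(2*np.pi))
print(manip.state()["contact_force"],manip.state()["position"])
```

```text
[266  57  30  34 763] [280.64482307  73.53997379] [0.52579604 0.26238429 0.09      ] r 0.08592680174631467 theta 1.4279270358380602
[0.37603907 0.61762285 0.7828535 ] [0.48401025 0.18215916 0.22492872]
```

View pics/w6.png

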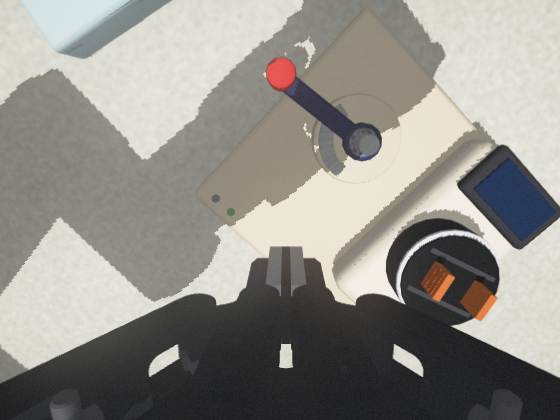

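The knob is at (281,74), which puts the lever at about 1.43 rad at a radius of 86 mm, so it is in the notch. The cap is home at (443,272) with its ears out, and the gripper is clear of everything. Handing in.

```bash
python3 -c "
from cell import manip
print(manip.finish_job())"
```

```text
the job is handed in; nothing more can be done
None
```

The large black cap is seated in the rim with both tabs sprung out, the lock lever reads about 1.43 rad (in the notch, by camera), and the job was handed in at about 13 s with the jar, sanitizer and wipes untouched.

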